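Seat a brake master cylinder in the corner fixture and hold it

ROBOT

A 6-joint arm with a two-finger parallel gripper is mounted at the origin on the work surface. World frame = base frame: x ahead of the robot, y to its left, z up, the work surface at z = 0. Lengths are in mm, angles in rad, forces in N, time in s.
With the tool pointing down it reaches from about 350 to 875 mm from the base axis. Payload 4.2 kg.
Tool frame: the origin (TCP) lies between the finger pads; the fingertips stand 14 mm ahead of it and the grasp point (between the pads) lies 5 mm behind it; z points along the fingers, y is the line along which they close (so a half turn about z gives the same grasp; the last joint's range is limited). The gripper opens to 85 mm and grips with 20 to 120 N. Pads are 22 mm wide; open, the fingers measure 114 mm over their backs; the gripper's body (76 mm by 85 mm) begins 54 mm behind the grasp point. The pads swing forward as they close: fully open they stand 13 mm farther back than shut.
Start: joints at [-1.068, 0.385, 0.008, 0, -1.194, -0.259], TCP at [150.887, -606.492, 245.312] pointing down, gripper open.
Joint ranges: [-3.14, 3.14], [-1.21, 2.06], [-1.07, 1.41], [-3.16, 2.05], [-2.99, -0.16], [-3.1, 3.1]. Speed limits (rad/s): [2.79, 2.79, 3.14, 3.14, 3.14, 3.14].

INTERFACE

Orientations are given as a unit quaternion [x, y, z, w].
In Python, from bench import * gives the robot as it stands.
- The arm moves only by the tool carry_out, never from a script. Its argument "motion" is a list of rows, each a list of 7 numbers: the turn, a rotation vector about the tool's x, y, z in rad, then the shift along the tool's x, y, z in mm, then the opening, from -1 (shut) to 1 (fully open), so that 0 is half open. A call has 1 to 5 rows; each row is the pose to reach, as a shift and turn from the pose commanded when the call began, along the tool's axes at that moment; what a row does not reach only later rows make up. A row lasts 1/8 s, in which the tool goes at most 62.5 mm and 10.7 degrees, less where a joint would pass 70% of its speed; a pose out of reach is approached as far as the arm can. A call with a gripper value outside its range is refused whole. The fingers move at their own pace and stop on an object; the grip force is fixed at half the most. Time passes only in rows, so rows that repeat a pose let the fingers close. It gives the time, the measured TCP pose, the force, the opening and the grip force at its end, in the units of the state.
- read_state(): the state, without advancing time (a new reading comes with each control period).
- get_image(name): name is "scene" or "top" or "wrist"; returns a dict with "color" (420x560x3 uint8, blue, green, red), "mtx" (3x3 intrinsics, pixels), "position" and "orientation" of the camera in the world. Camera axes: x right, y down, z forward; pixel columns grow to the right and rows downward; lengths in mm; the calibration is good to about 2 mm. A picture is of the moment at which its call begins. There is no depth.
- job_done(): hands the job in; it is judged then, once.
The state is a dict: "clock": time; "joints": joint angles; "joint_vel": joint speeds; "joint_efforts": joint torques, N m; "position": TCP position; "ee_rot": TCP orientation; "contact_force": force on the tool from outside, world axes, zero at the start; "wrist_torque": the same for the moment, N m; "gripper_width": finger opening in mm; "grasp_force": force on a finger pad.
Only numpy, scipy, OpenCV 4.12 (cv2) and the standard library are available. Lean on these libraries where they do the work, as an engineer would, in place of code of your own. Each camera call takes 0.05 s, during which the arm holds its last target. There are 200 camera calls.

TASK

Slide the master cylinder with the blue reservoir off its yellow waiting mark and along the bench, never lifting it, into the corner fixture, and press it home so that its plain long face lies flush on the dark long fence and its plain end face on the yellow end stop at once. Finish while still holding it with the fingers, pressed firmly against both fences, so that it can be marked out; leave the red-topped cylinder and everything else where it is.

Things in the scene. Friction and masses are not known exactly. Their poses are not given: they have to be found in the camera images.
- blue_cylinder: To seat: metal block 50 (x) x 84 (y) x 32 mm high; blue reservoir 36 (x) x 42 (y) mm centred on top, upright sides up to z 62 mm: grip that. Origin under its centre. Plain faces: long +x face, +y end. Boot and rod on -y (to -68 mm), brass bolt on -x (to x -39). 0.25-0.5 kg. Starts on a yellow outline, left or right, +x within 45 deg of the fixture's +x
- red_cylinder: master cylinder of the same shape and size with a red reservoir, standing on the other yellow outline; same frame; leave it alone.
- fixture: L-shaped corner fixture fixed to the bench; origin at the inner corner, at bench level. Inner face of the long fence: its plane x = 0; of the end stop: y = 0. The part belongs on the -x, -y side (green 52 x 86 mm rectangle painted on the bench, no step) and is home with its origin at (-25, -42) mm and its axes parallel to these.
- long_fence: rigid dark steel bar, 24 mm high and 16 mm thick, fixed in the fixture; its frame is the fixture's frame. It occupies x 0 to 16 mm and y -154 to 16 mm. The part rubs strongly on bench and fences, so bearing down on it, or pressing it on one fence, resists sliding it to the other.
- end_stop: rigid yellow bar, 24 mm high and 16 mm thick, fixed in the fixture; its frame is the fixture's frame. It occupies x -70 to 0 mm and y 0 to 16 mm. A part coming from the fixture's +y side must go round its free end.
- jar: glass jar with a steel cap, 64 mm across, 85 mm high, origin under its centre; bystander, behind the end stop.
- spray_can: red spray can, 60 mm across, 170 mm high, origin under its centre; bystander, at the far right.
- wrench: steel wrench 200 mm long lying flat, origin near its middle; bystander, at the far right.
- screwdriver: orange-handled screwdriver 200 mm long lying flat, origin near its middle; bystander, at the far left.
Mind the look-alikes: they are no part of the job. What is shaped like the blue_cylinder but orange is not meant. There is more than one size of the fixture; the job needs the smaller.

How it is judged:
By the outcome, as a careful person would: the job done as asked, in the order asked, and still so for the second after the job is handed in, while the arm keeps its last pose, push and grip.
It also fails if it takes over 64 s, if anything falls off the work surface, if the arm or the gripper's body presses on something with over 40 N, if the wrist force passes 120 N, or if a joint passes its speed limit or range.

## Working session

There is one attempt and no reset: what is moved stays moved. The work goes in short steps, Python scripts to look and compute and a tool call to move; the robot and the scene stay as the last step left them, time stands still between calls to the robot, and variables do not carry over. Pictures are saved under pics/ and viewed, at most 10 in all, crops included, and the job is handed in when it is done.

Besides the shell and the picture viewer there is one more tool, called after "Call:" as a command line: name --pt "numbers of a row" for each row, then --argument value for the rest. carry_out: Moves the arm, as the interface text tells. Its arguments: {"type":"object","properties":{"motion":{"type":"array"}},"required":["motion"]}

```bash
mkdir -p pics; ls; python3 - <<'E'
from bench import *
import cv2
for n in ("top","scene"):
    i=get_image(n); cv2.imwrite(f"pics/{n}0.png",i["color"]); print(n,i["mtx"],i["position"],i["orientation"])
s=read_state(); print({k:s[k] for k in("clock","position","ee_rot","contact_force","gripper_width")})
E
```

```text
pics
top [[469.95574559   0.         280.56284799]
 [  0.         469.95574559 204.24272441]
 [  0.           0.           1.        ]] [ 320.43426809   19.6578409  1497.06854376] [ 0.7156583  -0.69561437  0.05011936 -0.0379723 ]
scene [[492.81666165   0.         278.48608428]
 [  0.         492.81666165 208.64939309]
 [  0.           0.           1.        ]] [1415.45286416  480.86688387 1312.9631032 ] [ 0.48082611  0.8104403  -0.28344924 -0.1779025 ]
{'clock': 0.1, 'position': array([ 150.76040828, -606.03195549,  244.3420178 ]), 'ee_rot': array([-1.21498517e-01,  9.92591137e-01,  9.56180893e-04, -1.73228712e-04]), 'contact_force': array([ 0.01608623, -0.61014415,  0.14855756]), 'gripper_width': 85.46188181040516}
```

View pics/top0.png

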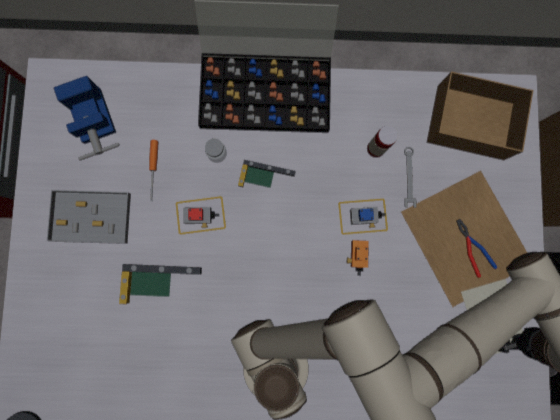

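View pics/scene0.png

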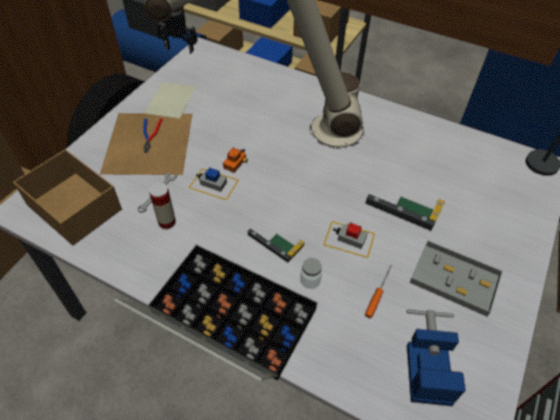

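Blue-topped cylinder is at (365,215) on the right outline, the red one at (197,214), and an orange decoy at (360,253). There are two fixtures, a small one at (265,173) and a larger one at (155,280). The blue one on the outline and the small fixture fit the description; I'll confirm in an enlarged crop.

```bash
cat > h.py <<'E'
from bench import *
import numpy as np, cv2
from scipy.spatial.transform import Rotation as R
def px2w(i,uv,z):
    "pixels (n,2) -> world points on the plane z"
    uv=np.atleast_2d(uv).astype(float); d=np.c_[uv,np.ones(len(uv))]@np.linalg.inv(i["mtx"]).T
    d=d@R.from_quat(i["orientation"]).as_matrix().T; p=np.array(i["position"])
    return p+d*((np.broadcast_to(z,len(uv))-p[2])/d[:,2])[:,None]
def w2px(i,P):
    c=(np.atleast_2d(P)-i["position"])@R.from_quat(i["orientation"]).as_matrix()
    c=c@i["mtx"].T; return c[:,:2]/c[:,2:]
def tool_move(s,target,quat=None):
    "shift and turn in the tool's axes from state s to target"
    r=R.from_quat(s["ee_rot"]); out=r.inv().apply(np.array(target)-s["position"])
    return out, None if quat is None else (r.inv()*R.from_quat(quat)).as_rotvec()
E
python3 - <<'E'
import cv2
im=cv2.imread("pics/top0.png")
c=im[150:275,230:400]
cv2.imwrite("pics/crop0.png",cv2.resize(c,None,fx=4.7,fy=4.7,interpolation=cv2.INTER_CUBIC))
E
```

```text
(no output)
```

View pics/crop0.png

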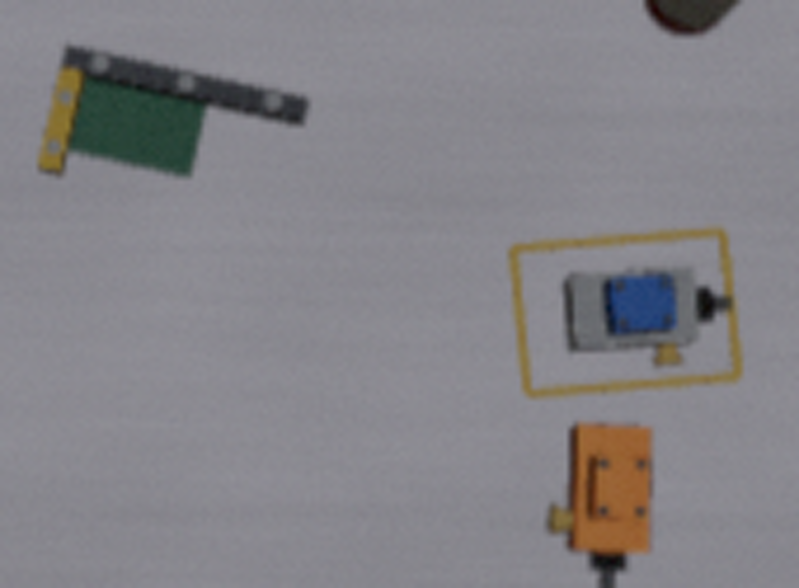

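The crop confirms it: the blue-reservoir block is at crop (640,305), with its bolt below and its boot to the right. The orange one at (610,490) is a decoy. The small fixture's inner corner is near crop (82,77). Next I'll work out rough poses.

```bash
python3 - <<'E'
from h import *
i=get_image("top"); w=get_image("wrist")
f=lambda u,z:px2w(i,np.array(u)/4.7+[230,150],z).round(1)
print("blue res top z62",f([(608,277),(673,273),(677,330),(612,334)],62), f([(608,277),(673,273),(677,330),(612,334)],62).mean(0))
print("fence top",f([(67,47),(308,98),(302,124),(80,78)],24))
print("endstop top",f([(82,70),(63,175),(38,170)],24))
print("green",f([(82,78),(206,105),(190,177),(68,150)],0))
s=read_state(); r=R.from_quat(s["ee_rot"]); print("tool axes",r.as_matrix().round(3))
print("cam in tool",r.inv().apply(np.array(w["position"])-s["position"]),(r.inv()*R.from_quat(w["orientation"])).as_matrix().round(2),w["mtx"])
E
```

```text
blue res top z62 [[ 493.2 -245.9   62. ]
 [ 497.1 -288.7   62. ]
 [ 459.6 -291.5   62. ]
 [ 455.8 -248.8   62. ]] [ 476.425 -268.725   62.   ]
fence top [[644.2 116.6  24. ]
 [614.1 -48.   24. ]
 [596.1 -44.3  24. ]
 [623.1 107.   24. ]]
endstop top [[628.7 105.8  24. ]
 [556.2 116.   24. ]
 [559.1 133.   24. ]]
green [[628.1 107.    0. ]
 [611.8  21.1   0. ]
 [561.3  30.6   0. ]
 [577.5 114.8   0. ]]
tool axes [[-0.97  -0.241 -0.   ]
 [-0.241  0.97   0.001]
 [ 0.     0.001 -1.   ]]
cam in tool [  81.28548841   -1.51609704 -129.1115583 ] [[-0.   -0.95 -0.32]
 [ 1.   -0.    0.  ]
 [-0.   -0.32  0.95]] [[357.26814079   0.         275.63908822]
 [  0.         357.26814079 214.49560776]
 [  0.           0.           1.        ]]
```

Corner ≈ (625,107), fixture yaw ≈ −10.4°; blue at ≈ (476,−269), yaw ≈ +5°. I'll hover above the blue one and refine with the wrist camera.

Call:
carry_out --pt "0 0 0.03 -50 31 12 1" --pt "0 0 0.06 -100 62 24 1" --pt "0 0 0.09 -150 94 36 1" --pt "0 0 0.12 -200 125 48 1" --pt "0 0 0.154 -250 157 60 1"

```text
clock: 0.82
position: [356.7, -392.3, 185.0]
ee_rot: [-0.044, 0.999, -0.0, 0.0]
contact_force: [0.5, 0.3, -0.4]
gripper_width: 85.8
grasp_force: 0.0
```

```bash
python3 - <<'E'
from h import *
s=read_state(); print(s["clock"],s["position"],s["ee_rot"])
print(tool_move(s,[476,-268,140],R.from_matrix(R.from_euler("z",5.2,degrees=True).as_matrix()@np.diag([-1,1,-1])).as_quat()))
E
```

```text
0.825 [ 356.67784269 -392.31178484  185.01941857] [-4.42648444e-02  9.99019817e-01 -1.04790723e-04  1.35374183e-04]
(array([-129.83729951,  113.28140463,   45.02825943]), array([-0.00022165,  0.00026096, -0.00219849]))
```

Call:
carry_out --pt "0 0 0 -43 38 15 1" --pt "0 0 0 -87 76 30 1" --pt "0 0 0 -130 113 45 1" --pt "0 0 0 -130 113 45 1"

```text
clock: 1.32
position: [476.7, -266.9, 138.9]
ee_rot: [-0.047, 0.999, 0.0, -0.001]
contact_force: [-0.3, 0.5, 0.0]
gripper_width: 85.3
grasp_force: 0.0
```

```bash
python3 - <<'E'
from h import *
i=get_image("wrist"); s=read_state(); print(s["clock"],s["position"],i["position"])
np.savez("w1.npz",**i); cv2.imwrite("pics/w1.png",cv2.resize(i["color"],(784,588)))
E
```

```text
1.375 [ 475.65356937 -268.11952455  139.49988237] [ 396.40929575 -276.19850702  268.35305588]
```

View pics/w1.png

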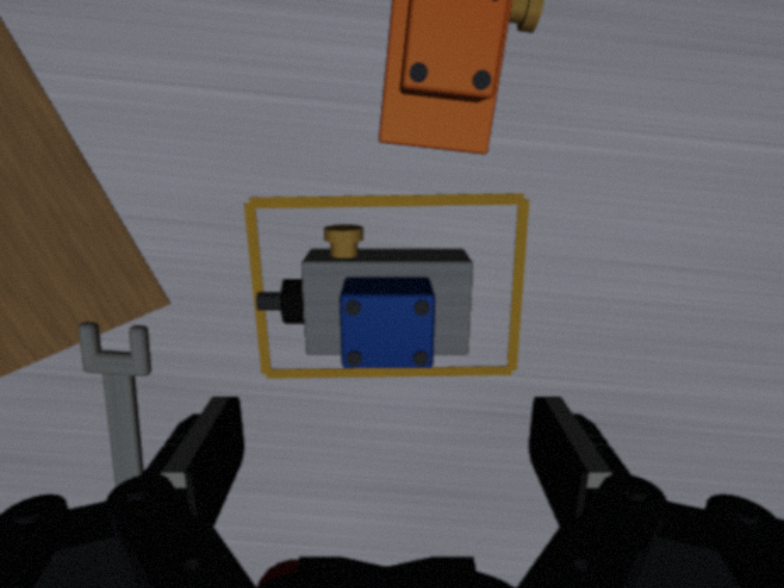

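The wrist view shows the reservoir's top-face corners at display (340,295), (434,294), (433,367) and (343,367), and the block's top edge from (302,262) to (472,262). The fingers stand on either side, below it in the picture.

```bash
python3 - <<'E'
from h import *
i=dict(np.load("w1.npz")); k=560/784
a=px2w(i,np.array([(340,295),(434,294),(433,367),(343,367)])*k,62); b=px2w(i,np.array([(302,262),(472,262),(469,355),(305,353)])*k,32)
print(a.round(1),a.mean(0)); print(b.round(1),b.mean(0))
for p in(a,b): e=p[1]-p[0]+p[2]-p[3]; print(np.degrees(np.arctan2(-e[0],e[1])), np.linalg.norm(p[1]-p[0]),np.linalg.norm(p[2]-p[1]))
E
```

```text
[[ 463.8 -289.4   62. ]
 [ 459.6 -248.9   62. ]
 [ 494.2 -245.1   62. ]
 [ 498.  -285.8   62. ]] [ 478.90821026 -267.30093588   62.        ]
[[ 458.6 -310.8   32. ]
 [ 450.9 -228.6   32. ]
 [ 499.9 -222.9   32. ]
 [ 506.7 -307.2   32. ]] [ 479.00304256 -267.37649438   32.        ]
5.687152006735893 40.69719959732989 34.82850413955101
4.986841700094988 82.52896013443512 49.373460423047085
```

Blue at (479,−267.3), yaw 5.3°. Descend to TCP z ≈ 47 and grip along the part's y.

Call:
carry_out --pt "0 0 0 -3 1 30 1" --pt "0 0 0 -3 1 60 1" --pt "0 0 0 -3 1 82 1" --pt "0 0 0 -3 1 92 1" --pt "0 0 0 -3 1 92 1"

```text
clock: 2.0
position: [477.3, -269.0, 48.2]
ee_rot: [-0.044, 0.999, 0.0, -0.0]
contact_force: [0.5, 0.4, 0.1]
gripper_width: 85.3
grasp_force: 0.0
```

Call:
carry_out --pt "0 0 0 0 0 0 -1" --pt "0 0 0 0 0 0 -1" --pt "0 0 0 0 0 0 -1" --pt "0 0 0 0 0 0 -1" --pt "0 0 0 0 0 0 -1"

```text
clock: 2.62
position: [478.5, -268.2, 49.4]
ee_rot: [-0.045, 0.999, -0.0, 0.001]
contact_force: [-0.2, 2.3, 6.3]
gripper_width: 41.1
grasp_force: 62.5
```

Call:
carry_out --pt "0 0 0 0 0 0 -1" --pt "0 0 0 0 0 0 -1" --pt "0 0 0 0 0 0 -1"

```text
clock: 3.0
position: [478.5, -268.3, 49.4]
ee_rot: [-0.045, 0.999, -0.0, 0.001]
contact_force: [-0.9, 2.1, 6.1]
gripper_width: 41.2
grasp_force: 62.5
```

```bash
python3 - <<'E'
from h import *
s=read_state(); print({k:s[k] for k in("clock","position","ee_rot","contact_force","wrist_torque","gripper_width","grasp_force")})
fq=lambda y:R.from_matrix(R.from_euler("z",y,degrees=True).as_matrix()@np.diag([-1,1,-1])).as_quat()
z=s["position"][2]
c=np.array([625,107]); Rf=R.from_euler("z",-10.4,degrees=True).as_matrix()[:2,:2]
for off in((-25-20,-42-150),(-25-20,-42-25)):
    t=c+Rf@off; print(off,t,tool_move(s,[*t,z],fq(-10.4)))
E
```

```text
{'clock': 3.0, 'position': array([ 478.54147632, -268.25578208,   49.41840407]), 'ee_rot': array([-4.50723465e-02,  9.98983335e-01, -2.50325674e-04,  8.47305009e-04]), 'contact_force': array([-0.93938861,  2.08541047,  6.12177936]), 'wrist_torque': array([ 0.8416599 ,  0.19708368, -0.02232075]), 'gripper_width': 41.19815111442253, 'grasp_force': 62.51917004585266}
(-45, -192) [546.07960793 -73.72236086] (array([-8.47820346e+01,  1.87661015e+02,  3.34225394e-02]), array([-0.00034607,  0.00173835,  0.27168945]))
(-45, -67) [568.64450108  49.22407299] (array([-1.18326967e+02,  3.08075871e+02,  2.00314823e-02]), array([-0.00034607,  0.00173835,  0.27168945]))
```

Gripped at 41 mm, 62 N, bearing down about 6 N. I'll ease up 1 mm while starting the slide and align to the fixture's yaw.

Call:
carry_out --pt "0 0 0 -2 4 -0.5 -1" --pt "0 0 0.07 -10 24 -1 -1" --pt "0 0 0.14 -20 48 -1 -1" --pt "0 0 0.21 -32 72 -1 -1" --pt "0 0 0.272 -42 94 -1 -1"

```text
clock: 3.62
position: [510.9, -170.8, 49.5]
ee_rot: [0.092, 0.996, -0.0, -0.001]
contact_force: [-2.2, -3.7, 3.1]
gripper_width: 41.0
grasp_force: 62.4
```

```bash
cat >> h.py <<'E'
def fix(s,c=(625,107),yaw=-10.4):
    Rf=R.from_euler("z",yaw,degrees=True); f=Rf.inv().apply(s["position"]-np.array([*c,0]))
    m=R.from_quat(s["ee_rot"]).as_matrix()
    print("t",s["clock"],"fix xyz",f.round(1),"yaw",np.degrees(np.arctan2(-m[0,1],m[1,1])).round(2),"F fix",Rf.inv().apply(s["contact_force"]).round(1),"M",s["wrist_torque"].round(2),"w",s["gripper_width"].round(1))
E
python3 -c "
from h import *
fix(read_state())"
```

```text
Traceback (most recent call last):
  File "h.py", line 19, in fix
    print("t",s["clock"],"fix xyz",f.round(1),"yaw",np.degrees(np.arctan2(-m[0,1],m[1,1])).round(2),"F fix",Rf.inv().apply(s["contact_force"]).round(1),"M",s["wrist_torque"].round(2),"w",s["gripper_width"].round(1))
                                                                                                                                                                                           ^^^^^^^^^^^^^^^^^^^^^^^^
AttributeError: 'float' object has no attribute 'round'
```

Call:
carry_out --pt "0 0 0 -4 20 0 -1" --pt "0 0 0 -8 41 0 -1" --pt "0 0 0 -12 62 0 -1" --pt "0 0 0 -15 83 0 -1" --pt "0 0 0 -17 104 0 -1"

```text
clock: 4.25
position: [546.8, -71.4, 49.4]
ee_rot: [0.091, 0.996, -0.0, -0.0]
contact_force: [-0.7, -5.3, 3.6]
gripper_width: 41.2
grasp_force: 62.4
```

Call:
carry_out --pt "0 0 0 0 20 0 -1" --pt "0 0 0 0 40 0 -1" --pt "0 0 0 0 60 0 -1" --pt "0 0 0 0 75 0 -1" --pt "0 0 0 0 75 0 -1"

```text
clock: 4.88
position: [560.9, 4.4, 49.5]
ee_rot: [0.09, 0.996, 0.001, 0.001]
contact_force: [-3.4, 5.6, 4.7]
gripper_width: 41.3
grasp_force: 62.6
```

```bash
sed -i 's/s\["gripper_width"\].round(1)/round(s["gripper_width"],1)/' h.py; python3 - <<'E'
from h import *
i=get_image("wrist"); fix(read_state()); np.savez("w2.npz",**i); cv2.imwrite("pics/w2.png",cv2.resize(i["color"],(784,588)))
E
```

```text
t 4.925 fix xyz [ -44.5 -112.5   49.5] yaw -10.38 F fix [-1.8  4.3  5.8] M [ 1.45  0.65 -0.  ] w 40.6
```

View pics/w2.png

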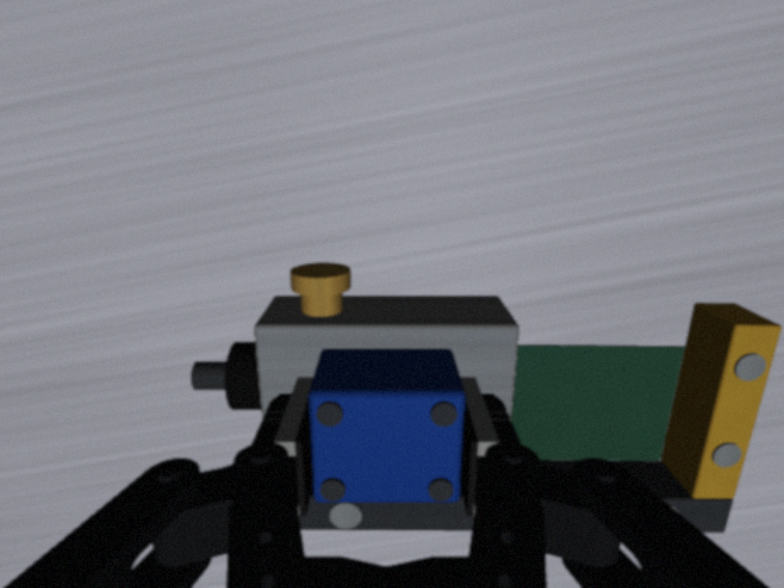

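The wrist view shows the part short of the corner. The end stop's top inner edge runs from (737,322) to (693,495), its base line from about (685,347) to (663,461), and the green outer edge is at y≈346. The part's +y top corner is at (518,325).

```bash
python3 - <<'E'
from h import *
i=dict(np.load("w2.npz")); k=560/784
Rf=R.from_euler("z",-10.4,degrees=True)
f=lambda uv,z:Rf.inv().apply(px2w(i,np.array(uv)*k,z)-[625,107,0]).round(1)
print("stop top inner",f([(737,322),(693,495)],24)); print("stop base",f([(685,347),(663,461)],0))
print("fence base/green",f([(520,460),(660,461)],0),"green outer",f([(520,346),(683,347)],0))
print("fence top outer",f([(305,528),(726,531)],24))
print("part top",f([(257,325),(518,325)],32),"res",f([(310,391),(463,390),(460,502),(315,503)],62))
E
```

```text
stop top inner [[-66.    2.6  24. ]
 [  3.6   1.6  24. ]]
stop base [[-46.3   2.8   0. ]
 [  6.1   3.5   0. ]]
fence base/green [[  5.5 -57.1   0. ]
 [  6.1   2.2   0. ]] green outer [[-46.8 -61.6   0. ]
 [-46.3   2.    0. ]]
fence top outer [[  18.6 -144.9   24. ]
 [  20.5   17.7   24. ]]
part top [[ -68.2 -154.3   32. ]
 [ -68.1  -72.2   32. ]] res [[ -61.3 -133.8   62. ]
 [ -61.6  -93.7   62. ]
 [ -25.8  -92.8   62. ]
 [ -25.6 -134.    62. ]]
```

Remaining travel is about +22.5 mm in fixture x and +73.6 mm in y, with a yaw correction of about −0.5°. Go to a ~4 mm standoff.

Call:
carry_out --pt "0 0 0.002 -5 20 0 -1" --pt "0 0 0.004 -10 40 0 -1" --pt "0 0 0.006 -14 57 0 -1" --pt "0 0 0.008 -18 69 0 -1" --pt "0 0 0.008 -18 69 0 -1"

```text
clock: 5.55
position: [590.4, 67.5, 49.4]
ee_rot: [0.095, 0.996, 0.0, -0.0]
contact_force: [-3.2, -0.5, 6.0]
gripper_width: 41.0
grasp_force: 62.7
```

```bash
python3 - <<'E'
from h import *
i=get_image("wrist"); fix(read_state()); np.savez("w3.npz",**i); cv2.imwrite("pics/w3.png",cv2.resize(i["color"][200:400,150:430],(784,560),interpolation=cv2.INTER_CUBIC))
E
```

```text
t 5.6 fix xyz [-26.9 -45.1  49.5] yaw -10.87 F fix [-2.9 -0.2  5.1] M [-0.15  0.59  0.02] w 41.3
```

View pics/w3.png

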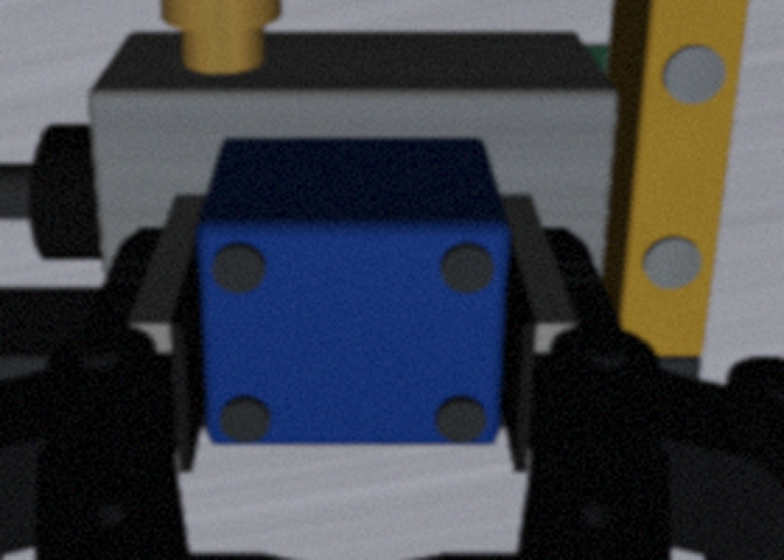

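The part sits parallel, with a few mm of gap to both fences. Advance diagonally in small steps while watching the force.

Call:
carry_out --pt "0 0 0 -0.6 0.6 -0.5 -1" --pt "0 0 0 -1.2 1.2 -0.5 -1" --pt "0 0 0 -1.8 1.8 -0.5 -1" --pt "0 0 0 -2.4 2.4 -0.5 -1" --pt "0 0 0 -3 3 -0.5 -1"

```text
clock: 6.22
position: [590.8, 67.6, 49.7]
ee_rot: [0.095, 0.995, -0.002, -0.004]
contact_force: [-8.7, -3.9, 11.0]
gripper_width: 41.4
grasp_force: 63.4
```

```bash
python3 -c "
from h import *
fix(read_state())"
```

```text
t 6.225 fix xyz [-26.5 -44.9  49.7] yaw -10.92 F fix [-7.9 -5.4 11. ] M [-1.06  2.56  0.15] w 41.4
```

Call:
carry_out --pt "0 0 0 0 0 -1 -1" --pt "0 0 0 -0.8 0.8 -1 -1" --pt "0 0 0 -1.6 1.6 -1 -1" --pt "0 0 0 -2.4 2.4 -1 -1" --pt "0 0 0 -2.4 2.4 -1 -1"

```text
clock: 6.85
position: [596.1, 70.8, 50.1]
ee_rot: [0.095, 0.995, -0.0, -0.001]
contact_force: [-1.4, 0.3, -5.2]
gripper_width: 40.7
grasp_force: 61.5
```

```bash
python3 -c "
from h import *
fix(read_state())"
```

```text
t 6.85 fix xyz [-21.9 -40.8  50.1] yaw -10.92 F fix [-1.4  0.1 -5.2] M [ 0.05  0.51 -0.05] w 40.7
```

Stiction broke free, but Fz −5 N suggests the part is bearing no weight on the bench, so I'll set it back down at once and check.

Call:
carry_out --pt "0 0 0 0 0 0.7 -1" --pt "0 0 0 0 0 0.7 -1"

```text
clock: 7.1
position: [596.1, 70.8, 49.9]
ee_rot: [0.095, 0.995, -0.0, -0.001]
contact_force: [-3.3, 0.7, -4.2]
gripper_width: 41.0
grasp_force: 61.7
```

```bash
python3 -c "
from h import *
fix(read_state())"
```

```text
t 7.1 fix xyz [-21.9 -40.8  49.9] yaw -10.92 F fix [-3.4  0.1 -4.2] M [ 0.18  1.02 -0.09] w 41.0
```

Call:
carry_out --pt "0 0 0 0 0 0.5 -1" --pt "0 0 0 0 0 0.5 -1"

```text
clock: 7.35
position: [596.1, 70.8, 49.6]
ee_rot: [0.095, 0.995, -0.0, -0.001]
contact_force: [-6.2, 0.7, -0.9]
gripper_width: 41.0
grasp_force: 61.9
```

```bash
python3 - <<'E'
from h import *
i=get_image("wrist"); fix(read_state()); np.savez("w4.npz",**i); cv2.imwrite("pics/w4.png",cv2.resize(i["color"][200:400,150:430],(784,560),interpolation=cv2.INTER_CUBIC))
E
```

```text
t 7.4 fix xyz [-21.8 -40.8  49.6] yaw -10.91 F fix [-5.3 -0.1 -1.8] M [ 0.31  1.5  -0.1 ] w 41.1
```

View pics/w4.png

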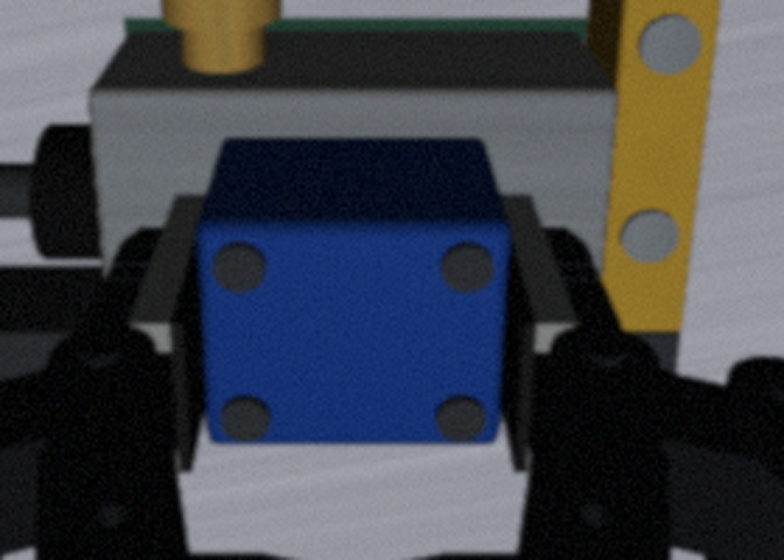

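The green strip still showing beyond the −x side is about 2 mm, so x is nearly home. The end-stop gap is about 1 mm at crop (585,40). Relax x a little, go into the end stop, then press both.

Call:
carry_out --pt "0 0 0 0.8 0 0.3 -1" --pt "0 0 0 0.8 1 0.3 -1" --pt "0 0 0 0.8 2 0.3 -1" --pt "0 0 0 0.8 3 0.3 -1" --pt "0 0 0 0.8 3 0.3 -1"

```text
clock: 8.02
position: [596.3, 72.3, 49.6]
ee_rot: [0.095, 0.995, -0.001, -0.001]
contact_force: [-4.1, -6.1, 0.4]
gripper_width: 41.2
grasp_force: 62.0
```

```bash
python3 -c "
from h import *
fix(read_state())"
```

```text
t 8.025 fix xyz [-21.9 -39.3  49.6] yaw -10.92 F fix [-2.9 -6.7  0.4] M [-1.81  1.05 -0.21] w 41.2
```

Both contacts are now evident. Press on both.

Call:
carry_out --pt "0 0 0 -1 0.5 0 -1" --pt "0 0 0 -2 1 0 -1" --pt "0 0 0 -3 1.5 0 -1" --pt "0 0 0 -4 2 0 -1" --pt "0 0 0 -4 2 0 -1"

```text
clock: 8.65
position: [596.5, 72.4, 49.7]
ee_rot: [0.096, 0.995, -0.003, -0.005]
contact_force: [-13.3, -7.3, 8.5]
gripper_width: 41.1
grasp_force: 63.1
```

```bash
python3 - <<'E'
from h import *
i=get_image("wrist"); fix(read_state()); np.savez("w5.npz",**i); cv2.imwrite("pics/w5.png",cv2.resize(i["color"][195:345,150:430],(784,420),interpolation=cv2.INTER_CUBIC))
E
```

```text
t 8.7 fix xyz [-21.8 -39.2  49.7] yaw -10.97 F fix [-12.2  -9.5   8.2] M [-1.53  3.63 -0.01] w 40.9
```

View pics/w5.png

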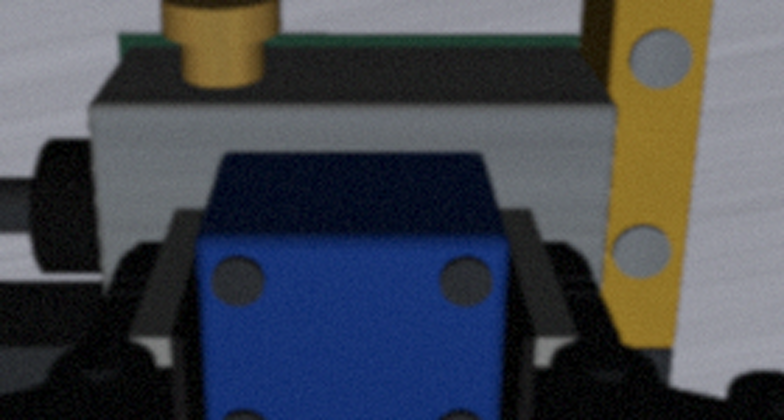

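```bash
python3 - <<'E'
from h import *
i=dict(np.load("w5.npz"))
Rf=R.from_euler("z",-10.9,degrees=True)
f=lambda uv,z:Rf.inv().apply(px2w(i,np.array(uv)/2.8+[150,195],z)-[625,107,0]).round(1)
print("strip outer",f([(125,34),(580,35)],0),"block base",f([(125,47),(578,48)],0),"block top",f([(93,103),(613,105)],32))
c=cv2.cvtColor(i["color"],cv2.COLOR_BGR2HSV).astype(int); 
for x in (255,270,290,310,330,345): print(x,i["color"][202:218,x].tolist())
s=read_state(); m=R.from_quat(s["ee_rot"]).as_matrix(); print("tool z in fixture",Rf.inv().apply(m[:,2]).round(4))
E
```

```text
strip outer [[-46.9 -83.6   0. ]
 [-46.7   1.8   0. ]] block base [[-44.4 -83.7   0. ]
 [-44.1   1.6   0. ]] block top [[-45.1 -81.7  32. ]
 [-44.8   0.3  32. ]]
255 [[153, 146, 147], [156, 148, 144], [156, 146, 145], [147, 138, 139], [117, 114, 108], [69, 74, 60], [49, 59, 35], [49, 65, 34], [40, 51, 26], [38, 45, 30], [31, 34, 30], [32, 27, 32], [34, 35, 32], [27, 24, 25], [29, 30, 32], [26, 24, 25]]
270 [[149, 141, 140], [155, 147, 144], [158, 148, 148], [151, 141, 139], [136, 128, 126], [86, 89, 77], [51, 60, 36], [47, 58, 31], [44, 55, 27], [40, 48, 32], [28, 32, 26], [32, 30, 31], [31, 30, 30], [30, 29, 29], [32, 34, 33], [31, 28, 31]]
290 [[155, 144, 143], [158, 148, 146], [155, 145, 143], [154, 144, 144], [134, 127, 125], [87, 91, 79], [49, 62, 38], [49, 61, 31], [48, 59, 33], [41, 47, 31], [37, 40, 36], [25, 30, 25], [32, 33, 30], [27, 25, 26], [26, 29, 28], [26, 23, 26]]
310 [[153, 148, 148], [155, 146, 143], [154, 146, 146], [154, 144, 144], [141, 136, 130], [86, 89, 78], [51, 65, 38], [48, 63, 33], [47, 59, 33], [40, 46, 31], [30, 31, 26], [26, 29, 29], [32, 29, 31], [31, 30, 32], [25, 23, 28], [28, 29, 27]]
330 [[155, 146, 146], [161, 152, 153], [156, 147, 146], [165, 153, 151], [138, 131, 128], [87, 89, 77], [51, 61, 37], [43, 58, 28], [44, 54, 31], [42, 46, 32], [32, 34, 32], [20, 23, 22], [32, 33, 34], [29, 28, 28], [31, 34, 30], [32, 32, 31]]
345 [[154, 149, 145], [160, 150, 150], [161, 154, 150], [157, 147, 145], [142, 133, 131], [86, 88, 75], [47, 59, 33], [45, 55, 27], [47, 58, 35], [37, 43, 28], [28, 29, 26], [28, 30, 28], [35, 34, 34], [27, 28, 28], [22, 26, 23], [31, 29, 30]]
tool z in fixture [-0.0093 -0.0061 -0.9999]
```

The strip is about 2.5 mm wide, at or beyond the 2 mm home value, so x is in contact. y is at the stop too. The tool leans about 0.5° from pressing high on the part, so I'll counter that while pressing a little more.

Call:
carry_out --pt "-0.004 -0.005 0 -0.3 0.6 0 -1" --pt "-0.008 -0.01 0 -0.6 1.2 0 -1" --pt "-0.012 -0.016 0 -1 2 0 -1" --pt "-0.012 -0.016 0 -1 2 0 -1"

```text
clock: 9.2
position: [596.4, 72.3, 49.5]
ee_rot: [0.095, 0.995, 0.001, 0.001]
contact_force: [-14.0, -11.1, 10.3]
gripper_width: 41.0
grasp_force: 63.4
```

```bash
python3 - <<'E'
from h import *
s=read_state(); fix(s,yaw=-10.9); print(R.from_euler("z",10.9,degrees=True).apply(R.from_quat(s["ee_rot"]).as_matrix()[:,2]).round(4), s["grasp_force"])
E
```

```text
t 9.2 fix xyz [-21.6 -39.5  49.5] yaw -10.95 F fix [-11.6 -13.5  10.3] M [-3.38  4.19 -0.03] w 41.0
[ 0.0029  0.0015 -1.    ] 63.406739830970764
```

Upright again, with about 12 and 13 N on the fences. Add a little more press and check the seat.

Call:
carry_out --pt "0 0 0 -1 0.7 0 -1" --pt "0 0 0 -2 1.4 0 -1" --pt "0 -0.004 0 -3 2 0 -1" --pt "0 -0.004 0 -3 2 0 -1" --pt "0 -0.004 0 -3 2 0 -1"

```text
clock: 9.82
position: [596.5, 72.3, 49.5]
ee_rot: [0.096, 0.995, -0.001, 0.0]
contact_force: [-22.1, -13.3, 17.1]
gripper_width: 41.1
grasp_force: 64.2
```

```bash
python3 - <<'E'
from h import *
i=get_image("wrist"); s=read_state(); fix(s,yaw=-10.9); print(R.from_euler("z",10.9,degrees=True).apply(R.from_quat(s["ee_rot"]).as_matrix()[:,2]).round(4), s["grasp_force"])
cv2.imwrite("pics/w6.png",cv2.resize(i["color"][190:400,140:420],(784,588),interpolation=cv2.INTER_CUBIC))
E
```

```text
t 9.875 fix xyz [-21.5 -39.4  49.5] yaw -10.99 F fix [-19.2 -16.9  17.4] M [-3.39  6.15  0.1 ] w 40.9
[ 3.0e-04 -1.9e-03 -1.0e+00] 64.16649520397186
```

View pics/w6.png

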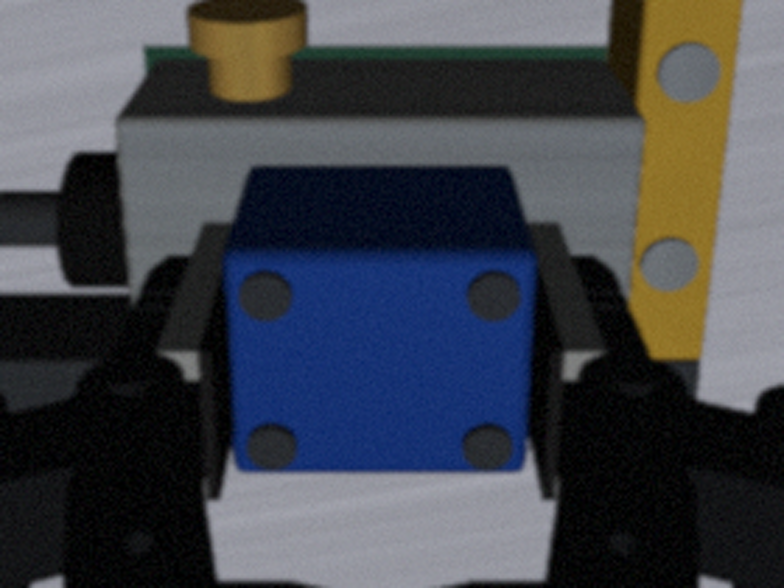

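The part did not move under about 19 and 17 N. The green strip at (150–610, 52) is even in width, and the end face meets the stop at (612,60). Handing in.

```bash
python3 -c "
from bench import *
print(job_done())"
```

```text
the job is handed in; nothing more can be done
None
```

The blue cylinder is in the small fixture's corner, still gripped and pressed on the long fence (about 19 N) and end stop (about 17 N), and the job is handed in; about 3 mm before the fences the force readings suggest it came roughly 0.5 mm off the bench for about half a second before I set it back down, so "never lifting it" may not strictly hold.

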